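Lift a finished end cap with a flat lifter onto the check scale

ROBOT

A 6-joint arm with a two-finger parallel gripper is mounted at the origin on the work surface. World frame = base frame: x ahead of the robot, y to its left, z up, the work surface at z = 0. Lengths are in m, angles in rad, forces in N, time in s.
With the tool pointing down it reaches from about 0.2 to 0.875 m from the base axis. Payload 3.4 kg.
Tool frame: the origin (TCP) lies midway between the tips of the shut fingers; the grasp point (between the pads) lies 19 mm behind it; z points along the fingers, y is the line along which they close (so a half turn about z gives the same grasp; the last joint's range is limited). The gripper opens to 94 mm and grips with 3 to 60 N. Pads are 16 mm wide; open, the fingers measure 119 mm over their backs; the gripper's body (75 mm by 177 mm) begins 78 mm behind the grasp point.
Start: joints at [1.207, 0.276, 1.505, -0, 1.361, -0.121], TCP at [0.138, 0.558, 0.205] pointing down, gripper open.
Joint ranges: [-2.89, 2.89], [-0.75, 2.08], [0.22, 2.7], [-1.18, 4.32], [0.11, 2.71], [-2.7, 2.7]. Speed limits (rad/s): [2.57, 2.57, 3.14, 3.14, 3.14, 3.14].

INTERFACE

Orientations are given as a 3x3 rotation matrix whose columns are the frame's x, y, z axes.
In Python, from cell import monitor, vision, r gives the robot as it stands. The module is installed in compiled form; this text tells all that it offers.
- The arm moves only by the tool apply_moves, never from a script. Its argument "motion" is one flat list of numbers, 5 for each row, row after row: the shift along the tool's x, y, z in cm, then the turn about the tool's z in degrees, then the opening, from -1 (shut) to 1 (fully open), so that 0 is half open. In form: [tx, ty, tz, turn, hand, tx, ty, tz, turn, hand, ...]. A call has 1 to 20 rows; each row shifts and turns the commanded pose from where the row before left it, along the tool's axes as they then stand; what a row does not reach is not made up. A row lasts 1/8 s, in which the tool goes at most 62.5 mm and 10.7 degrees, less where a joint would pass 70% of its speed; a pose out of reach is approached as far as the arm can. A call with a gripper value outside its range is refused whole. The fingers move at their own pace and stop on an object; the grip force is fixed at half the most. Time passes only in rows, so rows that do not move let the fingers close. It gives the time, the measured TCP pose, the force, the opening and the grip force at its end, in the units of the state.
- monitor.sense(): the state, without advancing time (a new reading comes with each control period).
- vision.capture(name): name is "scene" or "top" or "wrist"; returns a dict with "image" (400x640x3 uint8, red, green, blue), "camera_matrix" (3x3 intrinsics, pixels), "camera_from_world" (4x4, takes a point from world to camera coordinates). Camera axes: x right, y up, looking along -z (the intrinsics and any distortion apply to the point x, -y, -z); pixel columns grow to the right and rows downward; lengths in m; the calibration is good to about 2 mm. The wrist camera is an equidistant fisheye: a pixel r from the principal point sees the ray r / f radians off the axis. A picture is of the moment at which its call begins. There is no depth.
- r.hand_in(): hands the job in; it is judged then, once.
The state is a dict: "time_s": time; "qpos": joint angles; "qvel": joint speeds; "joint_torque": joint torques, N m; "tool_pos": TCP position; "ee_rot": TCP orientation; "ft_force": force on the tool from outside, world axes, zero at the start; "torque": the same for the moment, N m; "width": finger opening in m; "grip_force": force on a finger pad.
Only numpy, scipy, OpenCV 4.12 (cv2) and the standard library are available. Lean on these libraries where they do the work, as an engineer would, in place of code of your own. Each camera call takes 0.05 s, during which the arm holds its last target. There are 200 camera calls.

TASK

Using the flat steel lifter, slide its blade under the big black end cap (the cap can be backed up against the aluminium fence), pick the cap up on the blade and tip it onto the pan of the check scale, face up and lying flat. The cap's finish is fresh: never touch it with the gripper, and do not drop or fling it. Then lay the lifter down flat on the bench, let go of it, and leave the other things where they are.

Things in the scene. Friction and masses are not known exactly. Their poses are not given: they have to be found in the camera images.
- cap: Big black end cap, a disc 100 mm in diameter, 8 mm thick, 120 to 220 g, face up 10 to 25 mm short of the fence. Origin: centre of its underside. Underside flat over 86 mm diameter, then a bevel rising 4 mm to full diameter: a thin blade on the bench wedges under once the fence backs the cap, else it slides along. Slippery (friction 0.28 to 0.42): slides off a blade tilted over 16 to 23 degrees.
- fence: Aluminium bar fixed aslant on the bench: 130 mm long (y), 24 mm deep (x), 18 mm high. Origin: on the bench, at the middle of the face that looks at the cap; its x axis points horizontally into the bar, away from the cap and robot (yaw 17 to 37 degrees); the cap lies on its -x side.
- lifter: Lifter, loose, flat on the bench, 260 g. Origin: underside of its 2 mm steel plate, below the grip point; x to the blade's straight front edge, z up. Blade 76 mm wide (y), x = -20 to 105 mm; behind it a tang 34 mm wide back to x = -60. A neck (x = -40 to -15, 12 mm wide) carries a black handle bar that overhangs the blade: x = -70 to 45, 18 mm wide, 45 to 69 mm above the underside. It stands steadily.
- handle (a point): Point of the lifter's handle bar to grip across its 18 mm width: 57 mm straight above the lifter's origin, in front of the neck; axes as the lifter's.
- blade_tip (a point): Middle of the blade's straight front edge, on its underside, at x = 105 mm of the lifter; axes as the lifter's.
- scale: The check scale, fixed: a grey housing 200 x 190 mm (x, y), 40 mm high, carrying a round steel pan. Origin on the bench under its centre; its display looks to its -x.
- pan (a point): Centre of the scale pan's flat floor, 50 mm above the bench. The pan has a clear inside diameter of about 156 mm and an upright rim 6 mm higher than its floor, 164 mm in diameter outside; rigid.
- housing_a: Bystander: black upright housing, 48 mm in diameter, 98 mm high, origin under its centre. Leave it.
- housing_b: Bystander: another such housing. Leave it.
- small_cap: Bystander: a smaller black cap with a raised centre, 64 mm in diameter, 16 mm high, origin under its centre. Leave it.
- driver: Bystander: a screwdriver lying on the bench, about 200 mm long along its x. Leave it.
- oil: Bystander: white plastic bottle, 60 mm in diameter, 150 mm high, origin under its centre. Leave it.
- tin: Bystander: steel tin, 72 mm in diameter, 80 mm high, origin under its centre. Leave it.
- carton: Bystander: small open cardboard tray 160 x 120 x 45 mm, origin under its centre. Leave it.
Mind the look-alikes: they are no part of the job. Leave any pink look-alike of the lifter alone.

How it is judged:
By the outcome, as a careful person would: the job done as asked, in the order asked, and still so for the second after the job is handed in, with the robot touching nothing.
It also fails if it takes over 72 s, if anything falls off the work surface, if the arm or the gripper's body presses on something with over 40 N, if the wrist force passes 120 N, or if a joint passes its speed limit or range.

## Working session

There is one attempt and no reset: what is moved stays moved. The work goes in short steps, Python scripts to look and compute and a tool call to move; the robot and the scene stay as the last step left them, time stands still between calls to the robot, and variables do not carry over. Pictures are saved under pics/ and viewed, at most 10 in all, crops included, and the job is handed in when it is done.

Besides the shell and the picture viewer there is one more tool, called after "Call:" as name(argument=value, ...) on one line, values as JSON. apply_moves: Moves the arm, as the interface text tells. Its arguments: {"type":"object","properties":{"motion":{"type":"array"}},"required":["motion"]}

```bash
mkdir -p pics
cat > h.py <<'E'
import numpy as np, cv2
from cell import monitor, vision, r
def cap(n,f=None):
    c=vision.capture(n)
    if f: cv2.imwrite(f'pics/{f}.png',c['image'][:,:,::-1])
    return c
def ray(c,uv,wrist=False):
    K=c['camera_matrix'];T=c['camera_from_world']
    a=np.array([(uv[0]-K[0,2])/K[0,0],(uv[1]-K[1,2])/K[1,1]])
    if wrist:
        th=np.hypot(*a); s=np.sin(th)/max(th,1e-9); d=np.array([a[0]*s,a[1]*s,np.cos(th)])
    else: d=np.array([*a,1.])
    d=d*[1,-1,-1]; R=T[:3,:3]
    return -R.T@T[:3,3], R.T@d
def onz(c,uv,z,wrist=False):
    o,d=ray(c,uv,wrist); return o+d*(z-o[2])/d[2]
def proj(c,p):
    q=c['camera_from_world'][:3]@np.r_[p,1]; q=q*[1,-1,-1];K=c['camera_matrix']
    return (K@q/q[2])[:2]
E
python3 - <<'E'
from h import *
for n in('scene','top','wrist'):
    c=cap(n,n+'0'); print(n,c['camera_matrix'].round(1).tolist(),ray(c,(320,200))[0].round(3))
print(monitor.sense())
E
```

```text
scene [[423.1, 0.0, 320.8], [0.0, 423.1, 208.5], [0.0, 0.0, 1.0]] [1.278 0.341 1.345]
top [[469.2, 0.0, 316.4], [0.0, 469.2, 194.1], [0.0, 0.0, 1.0]] [0.305 0.123 1.383]
wrist [[309.7, 0.0, 314.3], [0.0, 309.7, 199.9], [0.0, 0.0, 1.0]] [0.065 0.576 0.385]
{'time_s': 0.15, 'qpos': array([ 1.20703312e+00,  2.76446381e-01,  1.50580251e+00, -2.02522850e-05,
        1.36071738e+00, -1.20991083e-01]), 'qvel': array([ 5.51898196e-04, -2.38273416e-03, -4.00841496e-03, -7.25781441e-04,
       -4.93266852e-05, -1.53758472e-04]), 'joint_torque': array([ 2.47550539e-03, -4.04922724e+01, -2.37429589e+01,  7.01057841e-02,
        3.15507967e-02, -1.06229681e-04]), 'tool_pos': array([0.13808514, 0.55774383, 0.20482124]), 'ee_rot': array([[-9.70676286e-01,  2.40389947e-01, -4.70215028e-04],
       [ 2.40390362e-01,  9.70675439e-01, -1.29078537e-03],
       [ 1.46134354e-04, -1.36596991e-03, -9.99999056e-01]]), 'ft_force': array([-0.32142625,  0.09349003, -0.04959099]), 'torque': array([ 0.00914922, -0.00767198,  0.02816321]), 'grip_force': 0.0, 'width': 0.09405126392359334}
```

View pics/top0.png

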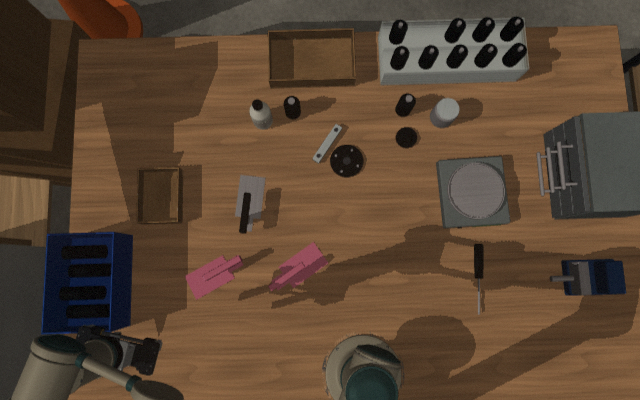

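View pics/scene0.png

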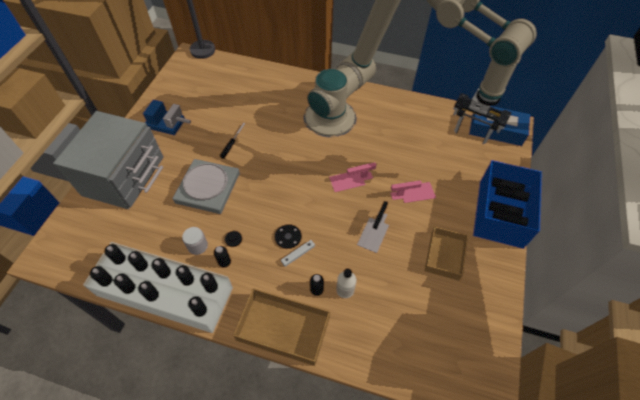

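Top view: lifter at about (248,205) with blade up, cap at (347,161), fence at (327,143), pan at (477,190), and two pink look-alikes below. Next I measure these.

```bash
cat > m.py <<'E'
from h import *
c=cap('top');im=c['image']; hsv=cv2.cvtColor(im,cv2.COLOR_RGB2HSV)
for uv in((320,200),(320,100),(220,200)): print(uv,onz(c,uv,0).round(3))
def blobs(mask,box,z,n=2):
    x0,y0,x1,y1=box; m=np.zeros_like(mask); m[y0:y1,x0:x1]=mask[y0:y1,x0:x1]
    cs,_=cv2.findContours(m,cv2.RETR_EXTERNAL,cv2.CHAIN_APPROX_NONE)
    for k in sorted(cs,key=cv2.contourArea)[::-1][:n]:
        w=np.array([onz(c,p,z)[:2] for p in k[:,0].astype(float)],np.float32)
        (a,b),(s,t),g=cv2.minAreaRect(w); e=cv2.fitEllipse(w) if len(w)>5 else 0
        bx=cv2.boxPoints(((a,b),(s,t),g)); 
        print(' area',cv2.contourArea(k),'rect',np.round([a,b,s,t,g],4),'ell',np.round(e[0],4),np.round(e[1],3),'px',k[:,0].mean(0).round(0))
        print('   ',bx.round(3).tolist())
S,V=hsv[...,1],hsv[...,2]
dark=(V<60).astype(np.uint8)*255
grey=((S<60)&(V>90)).astype(np.uint8)*255
print('cap');blobs(dark,(328,142,368,180),.008,1)
print('fence');blobs(grey,(305,115,345,168),.018,1)
print('blade');blobs(grey,(230,170,270,235),.002,2)
print('handle');blobs(dark,(230,185,262,240),.069,1)
pan=((S<60)&(V>120)).astype(np.uint8)*255
print('pan');blobs(pan,(435,150,515,235),.056,1)
print('scale');blobs(((S<70)&(V>60)).astype(np.uint8)*255,(430,145,520,238),.04,1)
cv2.imwrite('pics/crop.png',cv2.resize(im[110:245,225:525,::-1],None,fx=2.66,fy=2.66,interpolation=cv2.INTER_CUBIC))
E
python3 m.py
```

```text
(320, 200) [0.496 0.107 0.   ]
(320, 100) [0.806 0.097 0.   ]
(220, 200) [0.505 0.404 0.   ]
cap
 area 807.0 rect [6.12300e-01 2.37000e-02 9.89000e-02 9.49000e-02 8.83562e+01] ell [0.6125 0.0238] [0.096 0.098] px [346. 160.]
    [[0.5630000233650208, -0.024000000208616257], [0.6579999923706055, -0.027000000700354576], [0.6610000133514404, 0.07199999690055847], [0.5659999847412109, 0.07400000095367432]]
fence
 area 289.5 rect [6.662e-01 8.120e-02 2.320e-02 1.314e-01 5.479e+01] ell [0.6656 0.0815] [0.023 0.179] px [327. 143.]
    [[0.6060000061988831, 0.10999999940395355], [0.7129999995231628, 0.03400000184774399], [0.7269999980926514, 0.05299999937415123], [0.6190000176429749, 0.1289999932050705]]
blade
 area 704.5 rect [5.12600e-01 3.14700e-01 7.51000e-02 1.23600e-01 8.24253e+01] ell [0.5188 0.3146] [0.08  0.135] px [248. 196.]
    [[0.44600000977516174, 0.28600001335144043], [0.5690000057220459, 0.26899999380111694], [0.5789999961853027, 0.3440000116825104], [0.4560000002384186, 0.36000001430511475]]
 area 21.5 rect [4.22900e-01 3.17900e-01 1.18000e-02 2.08000e-02 8.95461e+01] ell [0.4207 0.3174] [0.013 0.022] px [249. 227.]
    [[0.4129999876022339, 0.31200000643730164], [0.43299999833106995, 0.31200000643730164], [0.43299999833106995, 0.3240000009536743], [0.4129999876022339, 0.3240000009536743]]
handle
 area 258.0 rect [4.57100e-01 3.18200e-01 2.45000e-02 1.12100e-01 8.26235e+01] ell [0.4555 0.32  ] [0.022 0.139] px [245. 212.]
    [[0.4000000059604645, 0.31299999356269836], [0.5109999775886536, 0.29899999499320984], [0.5139999985694885, 0.3230000138282776], [0.40299999713897705, 0.33799999952316284]]
pan
scale
 area 4181.0 rect [ 0.5032 -0.3351  0.1986  0.194   2.246 ] ell [ 0.5033 -0.3334] [0.214 0.23 ] px [476. 190.]
    [[0.4000000059604645, -0.24199999868869781], [0.40799999237060547, -0.4359999895095825], [0.6060000061988831, -0.42800000309944153], [0.5989999771118164, -0.23399999737739563]]
```

View pics/crop.png

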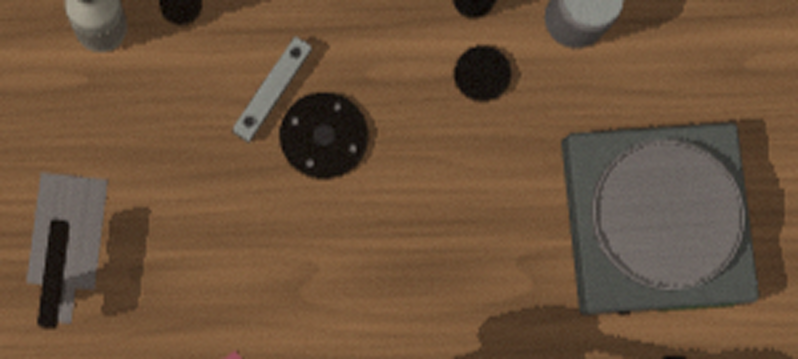

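The crop shows the fence slanting at the upper left of the cap, the cap with four studs, and the pan centred on its housing. The measured blade and fence are consistent with the given sizes. The robot goes above the lifter first.

Call:
apply_moves(motion=[-5,-1.88,0,0,1,-5,-1.88,0,0,1,-5,-1.88,0,0,1,-5,-1.88,0,0,1,-5,-1.88,0,0,1,-5,-1.88,0,0,1,-5,-1.88,0,0,1,-5,-1.88,0,0,1,0,0,0,10.2,1,0,0,0,10.2,1,0,0,0,10.2,1,0,0,0,10.2,1,0,0,0,10.2,1,0,0,0,10.2,1,0,0,0,10.2,1,0,0,0,10.2,1,0,0,0,10.2,1,0,0,0,10.2,1,0,0,0,10.2,1,0,0,0,10.2,1])

```text
time_s: 2.7
tool_pos: [0.4902, 0.3159, 0.2052]
ee_rot: [[0.727, 0.686, -0.0], [0.686, -0.727, -0.0], [-0.0, -0.0, -1.0]]
ft_force: [-0.1, -0.2, 0.6]
width: 0.0943
grip_force: 0.0
```

Call:
apply_moves(motion=[0,0,0,10.2,1,0,0,0,10.2,1,0,0,0,10.2,1,0,0,0,10.2,1,0,0,0,10.6,1,0,0,0,0,1,0,0,0,0,1])

```text
time_s: 3.58
tool_pos: [0.4903, 0.316, 0.2054]
ee_rot: [[0.991, -0.132, -0.0], [-0.132, -0.991, -0.0], [-0.0, 0.0, -1.0]]
ft_force: [-0.3, -0.0, 0.1]
width: 0.0939
grip_force: 0.0
```

```bash
cat > w.py <<'E'
from h import *
import sys
s=monitor.sense(); R=s['ee_rot']
print('t',s['time_s'].__round__(2),'p',s['tool_pos'].round(4),'yaw',np.degrees(np.arctan2(R[1,0],R[0,0])).round(2),'tilt',R[2,:2].round(4),'F',s['ft_force'].round(1),'w',round(s['width'],4),'gf',s['grip_force'],'q6',s['qpos'][5].round(2))
if len(sys.argv)>1: cap(sys.argv[1],sys.argv[2])
E
python3 w.py wrist w1
```

```text
t 3.58 p [0.4903 0.316  0.2054] yaw -7.56 tilt [-0.0002  0.    ] F [-0.3 -0.   0.1] w 0.0939 gf 0.0 q6 2.16
```

View pics/w1.png

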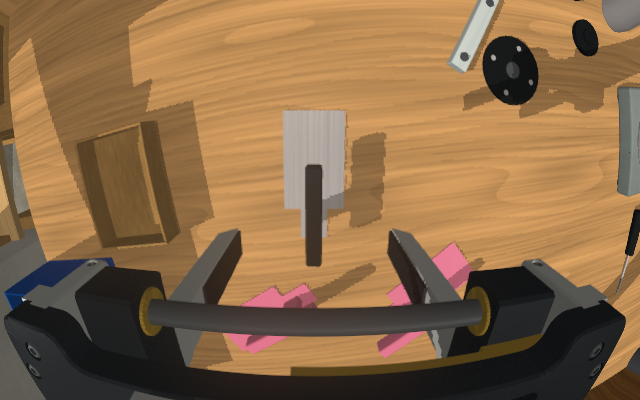

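The wrist view shows the handle bar (columns 305-322, rows 165-266) over the blade, whose front corners are at (283,110) and (346,111), and the cap and fence at the upper right. I refine the lifter, cap and fence positions from here.

Run:
```python
from h import *
c=cap('wrist')
f=lambda n,uv,z:print(n,onz(c,uv,z,True)[:2].round(4))
f('bl L',(283,110),.002);f('bl R',(346,111),.002);f('rear L',(283,208),.002)
f('h front L',(305,165),.069);f('h front R',(322,165),.069);f('h rear L',(306,266),.069);f('h rear R',(322,266),.069)
f('cap l',(482,70),.008);f('cap r',(539,70),.008);f('cap ctr',(511,69),.008)
im=c['image'];hsv=cv2.cvtColor(im,cv2.COLOR_RGB2HSV)
m=np.zeros(im.shape[:2],np.uint8);m[30:110,475:545]=(hsv[30:110,475:545,2]<75)*255
k=max(cv2.findContours(m,0,1)[0],key=cv2.contourArea)
w=np.array([onz(c,p,.008,True)[:2] for p in k[:,0].astype(float)],np.float32);print(cv2.fitEllipse(w))
f('fence end cap side',(461,72),.018);f('fence end near-left',(449,64),.018)
```

```text
bl L [0.5829 0.3421]
bl R [0.5714 0.2658]
rear L [0.4592 0.3609]
h front L [0.5212 0.3213]
h front R [0.5189 0.3039]
h rear L [0.4065 0.3365]
h rear R [0.4041 0.3184]
cap l [0.6137 0.0753]
cap r [ 0.617  -0.0303]
cap ctr [0.6162 0.0249]
((0.6151897311210632, 0.02368839643895626), (0.09750992804765701, 0.09980475157499313), 16.14395523071289)
fence end cap side [0.6098 0.1138]
fence end near-left [0.6204 0.1297]
```

Call:
apply_moves(motion=[0.4,0,4,0.4,0,0,0,5,0,0,0,0,5,0,0,0,0,2.7,0,0,0,0,0,0,0,0,0,0,0,-1,0,0,0,0,-1,0,0,0,0,-1,0,0,0,0,-1,0,0,0,0,-1,0,0,0,0,-1,0,0,0,0,-1,0,0,0,0,-1])

```text
time_s: 5.3
tool_pos: [0.4951, 0.316, 0.0396]
ee_rot: [[0.99, -0.141, 0.002], [-0.141, -0.99, 0.001], [0.002, -0.001, -1.0]]
ft_force: [-2.0, 0.2, 5.7]
width: 0.018
grip_force: 30.0
```

```bash
python3 w.py
```

```text
t 5.3 p [0.4951 0.316  0.0396] yaw -8.11 tilt [ 0.0018 -0.0014] F [-2.   0.2  5.7] w 0.018 gf 29.990437924861908 q6 2.16
```

Call:
apply_moves(motion=[0,0,-2,0,-1,0,0,-4,0,-1,0,0,-4,0,-1,0.84,4.19,0,0,-1,0.84,4.19,0,0,-1,0.84,4.19,0,0,-1,0.84,4.19,0,0,-1,0.84,4.19,0,0,-1,0.84,4.19,0,0,-1,0.84,4.19,0,0,-1,0.84,4.19,0,0,-1,0.84,4.19,0,0,-1,0.84,4.19,0,0,-1,0,0,0,-10.5,-1,0,0,0,-10.5,-1,0,0,0,-10.5,-1,0,0,0,-10.5,-1,0,0,0,-10.5,-1,0,0,0,-10.4,-1])

```text
time_s: 7.68
tool_pos: [0.5175, -0.1109, 0.1376]
ee_rot: [[0.572, 0.82, -0.002], [0.82, -0.572, 0.001], [-0.001, -0.002, -1.0]]
ft_force: [0.0, 0.3, -2.4]
width: 0.0179
grip_force: 30.0
```

Call:
apply_moves(motion=[0,0,3,0,-1,0,0,3,0,-1,0,0,0,0,-1,0,0,0,0,-1])

```text
time_s: 8.18
tool_pos: [0.5187, -0.1113, 0.0789]
ee_rot: [[0.577, 0.817, 0.001], [0.817, -0.577, -0.0], [0.0, 0.0, -1.0]]
ft_force: [0.4, 0.6, -2.8]
width: 0.0179
grip_force: 30.0
```

```bash
python3 w.py wrist w2
```

```text
t 8.18 p [ 0.5187 -0.1113  0.0789] yaw 54.79 tilt [0.0002 0.0005] F [ 0.4  0.6 -2.8] w 0.0179 gf 29.987957775592804 q6 0.27
```

View pics/w2.png

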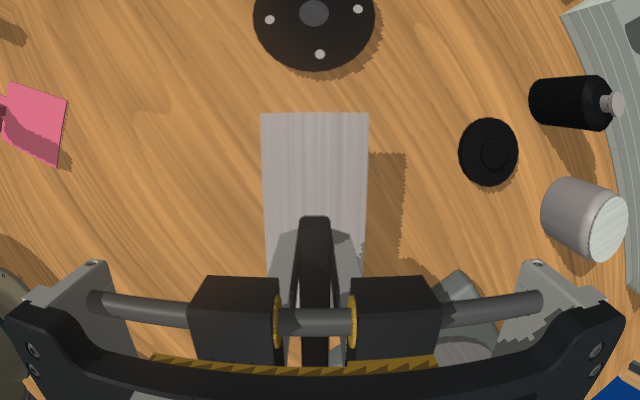

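The blade hangs level with columns 260-369, centred on the cap (column ~314). Next: lower it and push.

Call:
apply_moves(motion=[0,0,2,0,-1,0,0,1.5,0,-1,0,0,0.5,0,-1,0,0,0,0,-1,0,0,0,0,-1])

```text
time_s: 8.85
tool_pos: [0.518, -0.1111, 0.0396]
ee_rot: [[0.576, 0.817, -0.0], [0.817, -0.576, 0.0], [-0.0, -0.0, -1.0]]
ft_force: [-3.3, 0.9, 5.4]
width: 0.0176
grip_force: 30.0
```

Call:
apply_moves(motion=[1,0,0,0,-1,1,0,0,0,-1,1,0,0,0,-1,1,0,0,0,-1,1,0,0,0,-1,1,0,0,0,-1,1,0,0,0,-1,1,0,0,0,-1,1,0,0,0,-1])

```text
time_s: 9.98
tool_pos: [0.571, -0.0389, 0.0396]
ee_rot: [[0.575, 0.818, 0.001], [0.818, -0.575, -0.003], [-0.002, 0.003, -1.0]]
ft_force: [-4.4, -5.8, 7.0]
width: 0.0177
grip_force: 30.0
```

```bash
python3 w.py wrist w3
```

```text
t 9.97 p [ 0.571  -0.0389  0.0396] yaw 54.88 tilt [-0.0021  0.0027] F [-4.4 -5.8  7. ] w 0.0177 gf 30.00861346721649 q6 0.43
```

View pics/w3.png

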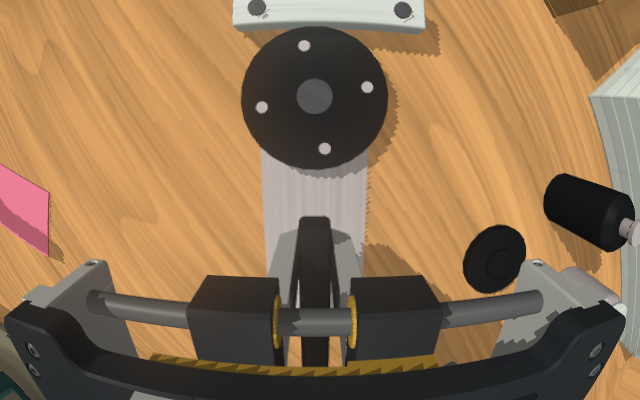

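The cap (centre (314,97)) is against the fence and the blade is already under its near part. I continue the push.

Call:
apply_moves(motion=[0.8,0,0,0,-1,0.8,0,0,0,-1,0.8,0,0,0,-1,0.8,0,0,0,-1,0.8,0,0,0,-1,0.8,0,0,0,-1,0,0,0,0,-1])

```text
time_s: 10.9
tool_pos: [0.5989, 0.001, 0.0396]
ee_rot: [[0.575, 0.818, 0.002], [0.818, -0.575, -0.002], [-0.001, 0.002, -1.0]]
ft_force: [-2.4, -4.8, 5.5]
width: 0.0177
grip_force: 30.0
```

Call:
apply_moves(motion=[0.3,0,0,0,-1,0.3,0,0,0,-1,0.2,0,0,0,-1,0,0,0,0,-1])

```text
time_s: 11.4
tool_pos: [0.603, 0.007, 0.0396]
ee_rot: [[0.575, 0.818, 0.001], [0.818, -0.575, -0.003], [-0.002, 0.002, -1.0]]
ft_force: [-3.6, -5.1, 7.0]
width: 0.0177
grip_force: 30.0
```

```bash
python3 w.py wrist w4
```

```text
t 11.4 p [0.603  0.007  0.0396] yaw 54.87 tilt [-0.0017  0.0021] F [-3.6 -5.1  7. ] w 0.0177 gf 30.009020268917084 q6 0.51
```

View pics/w4.png

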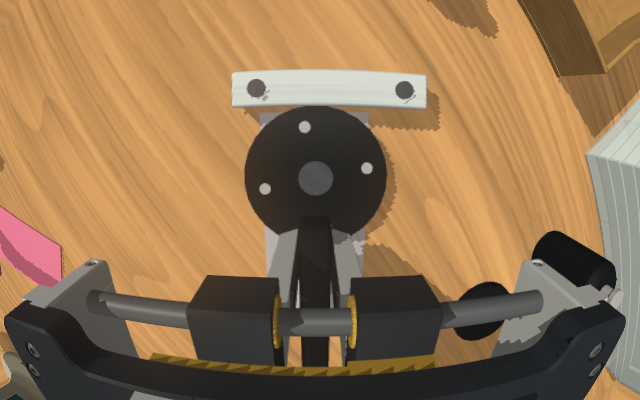

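The cap (centre (315,178)) sits fully on the blade, whose tip is at the fence. I lift gently, then look.

Call:
apply_moves(motion=[0,0,-0.5,0,-1,0,0,-1,0,-1,-0.2,0,-1.5,0,-1,-0.3,0,-2,0,-1,0,0,-2,0,-1,0,0,-2,0,-1,0,0,-1,0,-1,0,0,0,0,-1])

```text
time_s: 12.45
tool_pos: [0.6003, 0.0041, 0.1395]
ee_rot: [[0.577, 0.817, 0.002], [0.817, -0.577, 0.0], [0.001, 0.002, -1.0]]
ft_force: [0.2, -0.0, -3.8]
width: 0.0182
grip_force: 30.0
```

```bash
python3 w.py wrist w5
python3 - <<'E'
from h import *
c=cap('scene');s=monitor.sense();u,v=proj(c,s['tool_pos']).astype(int)
a=c['image'][max(v-70,0):v+70,max(u-90,0):u+90,::-1]
b=cv2.imread('pics/w5.png')
a=cv2.resize(a,(514,400),interpolation=2)
cv2.imwrite('pics/v5.png',cv2.resize(np.hstack([b[:,120:520][:, :],a]),(790,345)))
E
```

```text
t 12.45 p [0.6003 0.0041 0.1395] yaw 54.79 tilt [0.0013 0.0018] F [ 0.2 -0.  -3.8] w 0.0182 gf 29.998742043972015 q6 0.51
```

View pics/v5.png

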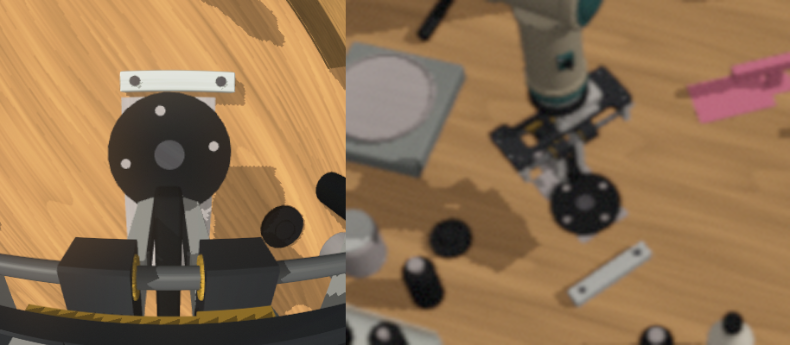

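The cap rides safely on the level blade. I turn and carry it over to the pan.

Call:
apply_moves(motion=[0,0,0,2.8,-1,0,0,0,5,-1,0,0,0,7,-1,0,0,0,7,-1,0,0,0,7,-1,0,0,0,7,-1,0,0,0,7,-1,0,0,0,6,-1,0,0,0,4,-1,0,0,0,2,-1,0,0,0,0,-1])

```text
time_s: 13.92
tool_pos: [0.5993, 0.0041, 0.1378]
ee_rot: [[1.0, 0.0, -0.001], [0.0, -1.0, 0.0], [-0.001, -0.0, -1.0]]
ft_force: [-0.2, 0.3, -3.6]
width: 0.0182
grip_force: 30.0
```

Call:
apply_moves(motion=[-0.36,1,0,0,-1,-0.72,2,0,0,-1,-1.08,3,0,0,-1,-1.3,3.7,0,0,-1,-1.3,3.7,0,0,-1,-1.3,3.7,0,0,-1,-1.3,3.7,0,0,-1,-1.3,3.6,0,0,-1,-1.3,3.5,0,0,-1,-1,3,0,0,-1,-0.7,2,0,0,-1,-0.36,1,0,0,-1,0,0,0,0,-1,0,0,0,0,-1])

```text
time_s: 15.68
tool_pos: [0.4796, -0.3339, 0.1384]
ee_rot: [[1.0, 0.001, 0.0], [0.001, -1.0, 0.001], [0.0, -0.001, -1.0]]
ft_force: [-0.1, -0.3, -3.5]
width: 0.0178
grip_force: 30.0
```

```bash
python3 w.py wrist w6;python3 - <<'E'
from h import *
c=cap('scene','s6')
for n,p in dict(pan=(.503,-.335,.05),pr=(.503,-.413,.056),pl=(.503,-.257,.056),pf=(.581,-.335,.056)).items(): print(n,proj(c,p).round(1))
im=c['image']
a=cv2.resize(im[130:230,150:270,::-1],(480,400),interpolation=2)
b=cv2.imread('pics/w6.png')[:,160:480]
cv2.imwrite('pics/v6.png',np.hstack([b,a]))
E
```

```text
t 15.68 p [ 0.4796 -0.3339  0.1384] yaw 0.03 tilt [ 0.     -0.0011] F [-0.1 -0.3 -3.5] w 0.0178 gf 29.998775124549866 q6 0.84
pan [206.6 181. ]
pr [187.4 175.1]
pl [225.4 185.1]
pf [197.  196.5]
```

View pics/v6.png

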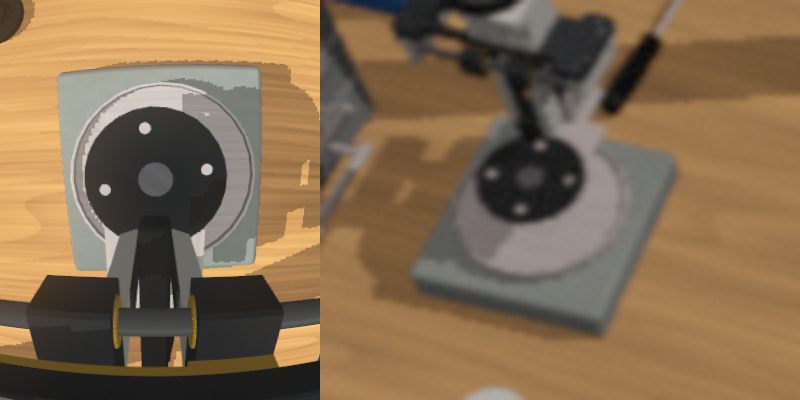

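The cap is level on the blade above the pan, held a little left of the pan's centre in the wrist view. I compute the pan centre from the visible rim: far edge at (325,82), left at (234,175), right at (412,175).

Run:
```python
from h import *
from scipy.optimize import least_squares
c=cap('wrist')
P=np.array([onz(c,p,.056,True)[:2] for p in [(325,82),(234,175),(412,175),(272,100),(375,100),(400,130)]]);print(P.round(4))
print(least_squares(lambda q:np.hypot(*(P-q[:2]).T)-q[2],[.5,-.33,.08]).x.round(4))
for uv,n in [((219,74),'hl far L'),((421,67),'far R')]: print(n,onz(c,uv,.04,True)[:2].round(4))
# cap centre on blade (top surface at tcp z -.0396+.010)
z=monitor.sense()['tool_pos'][2]-.0396+.010
print('cap',onz(c,(315,180),z,True)[:2].round(4))
t=vision.capture('top'); im=t['image'];hsv=cv2.cvtColor(im,cv2.COLOR_RGB2HSV)
o=cv2.imread('pics/top0.png')[:,:,::-1]
g=cv2.GaussianBlur(cv2.cvtColor(np.ascontiguousarray(o),cv2.COLOR_RGB2GRAY),(3,3),0)[145:238,430:520]
h=cv2.HoughCircles(cv2.resize(g,None,fx=4,fy=4,interpolation=2),cv2.HOUGH_GRADIENT,1,200,param1=60,param2=20,minRadius=95,maxRadius=130);print(h)
for x,y,rr in h[0][:2]: print(onz(t,((x-1.5)/4+430,(y-1.5)/4+145),.056)[:2].round(4),rr/4)
```

```text
[[ 0.5888 -0.3433]
 [ 0.5098 -0.2637]
 [ 0.5102 -0.4213]
 [ 0.5739 -0.2989]
 [ 0.5746 -0.3856]
 [ 0.5496 -0.4082]]
[ 0.5092 -0.3422  0.0785]
hl far L [ 0.6015 -0.2476]
far R [ 0.6093 -0.4322]
cap [ 0.5159 -0.335 ]
NoneTraceback (most recent call last):
  File "<stdin>", line 14, in <module>
TypeError: 'NoneType' object is not subscriptable
```

Call:
apply_moves(motion=[0,0.3,0.5,0,-1,0,0.3,1,0,-1,0,0,1.2,0,-1,0,0,0.8,0,-1,0,0,0.4,0,-1,0,0,0.2,0,-1,0,0,0,0,-1])

```text
time_s: 16.75
tool_pos: [0.4795, -0.341, 0.0975]
ee_rot: [[1.0, -0.0, 0.0], [-0.0, -1.0, -0.0], [0.0, 0.0, -1.0]]
ft_force: [0.1, -0.6, -2.8]
width: 0.0177
grip_force: 30.0
```

Call:
apply_moves(motion=[0,0,0.1,0,-1,0,0,0.1,0,-1,0,0,0,0,-1])

```text
time_s: 17.12
tool_pos: [0.4795, -0.341, 0.0955]
ee_rot: [[1.0, -0.0, 0.0], [-0.0, -1.0, -0.0], [0.0, 0.0, -1.0]]
ft_force: [-0.0, -0.2, -4.3]
width: 0.018
grip_force: 30.0
```

Call:
apply_moves(motion=[0,0,0.1,0,-1,0,0,0.1,0,-1,0,0,0,0,-1])

```text
time_s: 17.5
tool_pos: [0.4805, -0.3413, 0.0945]
ee_rot: [[1.0, -0.0, 0.003], [-0.0, -1.0, -0.001], [0.003, 0.001, -1.0]]
ft_force: [3.2, 1.8, 4.6]
width: 0.0177
grip_force: 30.0
```

Call:
apply_moves(motion=[0,0,0.1,0,-1,0,0,0.1,0,-1,0,0,0,0,-1])

```text
time_s: 17.88
tool_pos: [0.4819, -0.3414, 0.093]
ee_rot: [[1.0, -0.001, 0.005], [-0.001, -1.0, -0.001], [0.005, 0.001, -1.0]]
ft_force: [3.9, 1.5, 6.4]
width: 0.0177
grip_force: 30.0
```

Call:
apply_moves(motion=[0,0,0.1,0,-1,0,0,0,0,-1])

```text
time_s: 18.12
tool_pos: [0.4819, -0.3414, 0.093]
ee_rot: [[1.0, -0.001, 0.006], [-0.001, -1.0, -0.002], [0.006, 0.002, -1.0]]
ft_force: [3.4, 2.8, 11.6]
width: 0.018
grip_force: 30.0
```

```bash
cat > b.py <<'E'
from h import *
# blade front corners in wrist view, cap centre, handle front end -> numbers only
c=cap('wrist','wl');im=c['image'];hsv=cv2.cvtColor(im,cv2.COLOR_RGB2HSV);V=hsv[...,2]
m=np.zeros(V.shape,np.uint8);m[60:260,220:420]=(V[60:260,220:420]<70)*255
m=cv2.morphologyEx(m,cv2.MORPH_OPEN,np.ones((35,35)))
k=max(cv2.findContours(m,0,1)[0],key=cv2.contourArea);x,y,w,h=cv2.boundingRect(k);print('cap box',x,y,x+w,y+h)
s=monitor.sense();print(s['tool_pos'].round(4),s['ft_force'].round(1),s['torque'].round(2))
E
python3 b.py; python3 -c "
import cv2;a=cv2.imread('pics/w6.png')
import numpy as np
V=cv2.cvtColor(a,cv2.COLOR_BGR2HSV)[...,2];m=np.zeros(V.shape,np.uint8);m[60:260,220:420]=(V[60:260,220:420]<70)*255
m=cv2.morphologyEx(m,cv2.MORPH_OPEN,np.ones((35,35)))
k=max(cv2.findContours(m,0,1)[0],key=cv2.contourArea);x,y,w,h=cv2.boundingRect(k);print('w6 cap box',x,y,x+w,y+h)"
```

```text
cap box 312 118 365 169
[ 0.482  -0.3414  0.093 ] [ 3.1  4.4 11.8] [ 0.69 -0.04 -0.03]
w6 cap box 312 115 366 166
```

The force rises at the height predicted for the tip reaching the pan floor, so the lifter has pivoted. I push forward to the far rim.

Call:
apply_moves(motion=[0.2,0,-0.1,0,-1,0.2,0,0,0,-1,0.2,0,0,0,-1,0,0,0,0,-1])

```text
time_s: 18.68
tool_pos: [0.4822, -0.3413, 0.093]
ee_rot: [[1.0, 0.001, -0.006], [0.001, -1.0, -0.001], [-0.006, 0.001, -1.0]]
ft_force: [-7.5, 1.4, 12.7]
width: 0.0177
grip_force: 30.0
```

Call:
apply_moves(motion=[0.2,0,0,0,-1,0.2,0,0,0,-1,0,0,0,0,-1])

```text
time_s: 19.05
tool_pos: [0.4862, -0.3416, 0.0928]
ee_rot: [[1.0, 0.001, -0.005], [0.001, -1.0, -0.001], [-0.005, 0.001, -1.0]]
ft_force: [-8.6, 0.8, 11.7]
width: 0.0177
grip_force: 30.0
```

Call:
apply_moves(motion=[0.2,0,0,0,-1,0,0,0,0,-1])

```text
time_s: 19.3
tool_pos: [0.4883, -0.3417, 0.0928]
ee_rot: [[1.0, 0.001, -0.005], [0.001, -1.0, -0.001], [-0.005, 0.001, -1.0]]
ft_force: [-8.6, 0.5, 10.3]
width: 0.0181
grip_force: 30.0
```

Call:
apply_moves(motion=[0.2,0,0,0,-1,0.1,0,0,0,-1,0,0,0,0,-1])

```text
time_s: 19.68
tool_pos: [0.4913, -0.3417, 0.0927]
ee_rot: [[1.0, 0.001, -0.005], [0.001, -1.0, -0.002], [-0.005, 0.002, -1.0]]
ft_force: [-8.7, 0.9, 10.5]
width: 0.0181
grip_force: 30.0
```

Call:
apply_moves(motion=[0.2,0,0,0,-1,0.1,0,0,0,-1,0,0,0,0,-1])

```text
time_s: 20.05
tool_pos: [0.4943, -0.3417, 0.0926]
ee_rot: [[1.0, 0.001, -0.005], [0.001, -1.0, -0.002], [-0.005, 0.001, -1.0]]
ft_force: [-7.5, -0.2, 9.8]
width: 0.0178
grip_force: 30.0
```

Call:
apply_moves(motion=[0.2,0,0,0,-1,0,0,0,0,-1])

```text
time_s: 20.3
tool_pos: [0.4951, -0.3416, 0.0926]
ee_rot: [[1.0, 0.001, -0.008], [0.001, -1.0, -0.001], [-0.008, 0.001, -1.0]]
ft_force: [-9.1, -0.5, 11.7]
width: 0.0181
grip_force: 30.0
```

Lag and force grow, so the tip is at the rim. I begin the tipping arc.

Call:
apply_moves(motion=[0.2,0,-0.2,0,-1,0.2,0,-0.25,0,-1,0.2,0,-0.25,0,-1,0,0,0,0,-1])

```text
time_s: 20.8
tool_pos: [0.5001, -0.3411, 0.0969]
ee_rot: [[1.0, 0.001, -0.011], [0.001, -1.0, 0.001], [-0.011, -0.001, -1.0]]
ft_force: [-8.0, -2.2, -0.1]
width: 0.018
grip_force: 30.0
```

```bash
python3 b.py
```

```text
cap box 312 123 365 173
[ 0.5    -0.3411  0.0968] [-7.7 -1.7 -0.3] [-0.39  1.73 -0.07]
```

```bash
cat > t.py <<'E'
from h import *
def edge(im):
    V=cv2.cvtColor(im,cv2.COLOR_RGB2HSV)[...,2]
    out=[]
    for u in (325,330,335):
        d=V[60:260,u]<75; out.append(60+next(i for i in range(190) if d[i:i+8].all()))
    return np.mean(out)
c=cap('wrist','wl');T=c['camera_from_world'];K=c['camera_matrix'];s=monitor.sense();R=s['ee_rot']
g=s['tool_pos']-.019*R[:,2]
x=np.array([1,0,0])
def row(th,cx=106-20):
    a=np.radians(th);p=np.array([cx*np.cos(a)-47*np.sin(a),0,-47*np.cos(a)-cx*np.sin(a)])/1000
    q=T[:3]@np.r_[g+p,1]*[1,-1,-1];h=np.hypot(q[0],q[1]);t=np.arctan2(h,q[2]);return K[1,2]+K[1,1]*t*q[1]/h
print('w6',edge(cv2.imread('pics/w6.png')[:,:,::-1].copy()),'now',edge(c['image']),{th:row(th).round(1) for th in range(0,31,4)})
print(s['tool_pos'].round(4),s['ft_force'].round(1))
E
python3 t.py
```

```text
w6 109.0 now 117.0 {0: np.float64(106.2), 4: np.float64(111.5), 8: np.float64(117.1), 12: np.float64(122.9), 16: np.float64(128.9), 20: np.float64(135.2), 24: np.float64(141.7), 28: np.float64(148.3)}
[ 0.5    -0.3411  0.0968] [-8.3 -2.2 -0.8]
```

Tilt is about 6° with the tip on the floor. I continue.

Call:
apply_moves(motion=[0.25,0,-0.22,0,-1,0.25,0,-0.25,0,-1,0.25,0,-0.25,0,-1,0.25,0,-0.25,0,-1,0,0,0,0,-1])

```text
time_s: 21.52
tool_pos: [0.5121, -0.341, 0.1064]
ee_rot: [[1.0, 0.0, -0.007], [0.0, -1.0, 0.001], [-0.007, -0.001, -1.0]]
ft_force: [-6.0, -2.1, -3.1]
width: 0.0179
grip_force: 30.0
```

```bash
python3 t.py
```

```text
w6 109.0 now 132.66666666666666 {0: np.float64(106.5), 4: np.float64(111.8), 8: np.float64(117.4), 12: np.float64(123.2), 16: np.float64(129.3), 20: np.float64(135.5), 24: np.float64(142.0), 28: np.float64(148.6)}
[ 0.5121 -0.341   0.1065] [-6.2 -1.8 -3.9]
```

Call:
apply_moves(motion=[0.28,0,-0.22,0,-1,0.28,0,-0.22,0,-1,0.28,0,-0.2,0,-1,0,0,0,0,-1])

```text
time_s: 22.08
tool_pos: [0.5237, -0.3409, 0.1141]
ee_rot: [[1.0, 0.0, -0.001], [0.0, -1.0, 0.0], [-0.001, -0.0, -1.0]]
ft_force: [-3.8, -0.7, -6.0]
width: 0.0179
grip_force: 30.0
```

```bash
python3 t.py
```

```text
w6 109.0 now 146.66666666666666 {0: np.float64(107.0), 4: np.float64(112.3), 8: np.float64(117.9), 12: np.float64(123.8), 16: np.float64(129.9), 20: np.float64(136.1), 24: np.float64(142.6), 28: np.float64(149.3)}
[ 0.5237 -0.3409  0.1142] [-3.6 -2.2 -8.1]
```

Call:
apply_moves(motion=[0.3,0,-0.2,0,-1,0.3,0,-0.19,0,-1,0.3,0,-0.18,0,-1,0,0,0,0,-1])

```text
time_s: 22.62
tool_pos: [0.5333, -0.3408, 0.1205]
ee_rot: [[1.0, 0.0, 0.001], [0.0, -1.0, 0.0], [0.001, -0.0, -1.0]]
ft_force: [-3.7, -0.0, -4.9]
width: 0.0179
grip_force: 30.0
```

```bash
python3 t.py
```

```text
w6 109.0 now 154.0 {0: np.float64(107.1), 4: np.float64(112.5), 8: np.float64(118.1), 12: np.float64(123.9), 16: np.float64(130.0), 20: np.float64(136.3), 24: np.float64(142.8), 28: np.float64(149.4)}
[ 0.5332 -0.3408  0.1205] [-3.2 -1.2 -5.8]
```

Tilt is about 29-30°, past the cap's slip angle. I withdraw the blade slowly so that the cap stays behind.

Call:
apply_moves(motion=[-0.2,0,-0.05,0,-1,-0.4,0,0,0,-1,-0.6,0,0,0,-1,-0.6,0,0,0,-1,-0.6,0,0,0,-1,-0.6,0,0,0,-1,0,0,0,0,-1])

```text
time_s: 23.55
tool_pos: [0.5022, -0.3409, 0.1208]
ee_rot: [[1.0, -0.001, -0.0], [-0.001, -1.0, 0.0], [-0.0, -0.0, -1.0]]
ft_force: [-1.0, -0.4, -3.1]
width: 0.0181
grip_force: 30.0
```

```bash
python3 w.py
python3 - <<'E'
from h import *
a=cap('scene')['image'];b=cap('wrist')['image']
a=cv2.resize(a[130:230,150:270,::-1],(480,400),interpolation=2)
cv2.imwrite('pics/v7.png',np.hstack([b[:,160:480,::-1],a]))
E
```

```text
t 23.55 p [ 0.5022 -0.3409  0.1208] yaw -0.04 tilt [-0.0003 -0.0002] F [-1.  -0.4 -3.1] w 0.0181 gf 29.99909073114395 q6 0.86
```

View pics/v7.png

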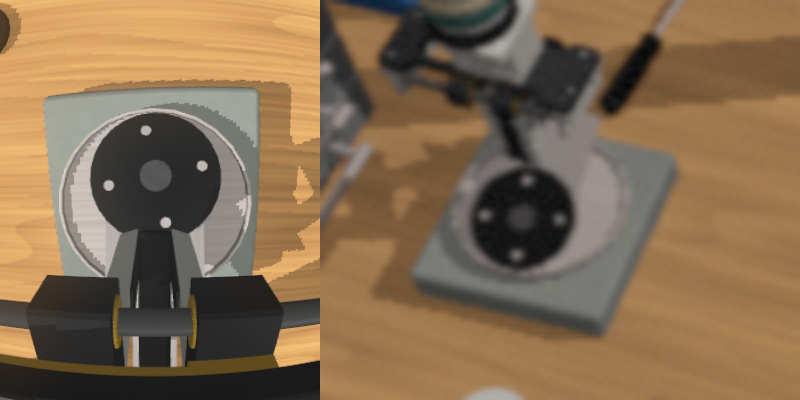

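The cap stays at the far rim while the blade pulls out from under it (wrist crop: cap centre (155,176), inside the rim). I continue withdrawing.

Call:
apply_moves(motion=[-0.4,0,0,0,-1,-0.6,0,0,0,-1,-0.6,0,0,0,-1,-0.6,0,0,0,-1,-0.6,0,0,0,-1,-0.6,0,0,0,-1,-0.6,0,0,0,-1,-0.6,0,0,0,-1,-0.6,0,0,0,-1,-0.6,0,0,0,-1,-0.6,0,0,0,-1,-0.6,0,0,0,-1,-0.4,0,0,0,-1,0,0,0,0,-1])

```text
time_s: 25.4
tool_pos: [0.4286, -0.341, 0.1209]
ee_rot: [[1.0, -0.001, 0.0], [-0.001, -1.0, 0.0], [0.0, -0.0, -1.0]]
ft_force: [-0.0, -0.4, -3.1]
width: 0.018
grip_force: 30.0
```

```bash
cat > k.py <<'E'
from h import *
for n,zz in(('wrist',.058),('top',.058)):
    c=cap(n);im=c['image'];V=cv2.cvtColor(im,cv2.COLOR_RGB2HSV)[...,2];w=n=='wrist'
    m=(V<75).astype(np.uint8)*255; b=np.zeros_like(m)
    if w: b[60:260,220:420]=m[60:260,220:420]
    else: b[150:235,435:515]=m[150:235,435:515]
    k=max(cv2.findContours(b,0,1)[0],key=cv2.contourArea)
    P=np.array([onz(c,p,zz,w)[:2] for p in k[:,0].astype(float)],np.float32)
    print(n,'bbox',P.min(0).round(4),P.max(0).round(4),'ell',[np.round(v,4) for v in cv2.fitEllipse(P)])
s=monitor.sense();print(s['time_s'],s['tool_pos'].round(4),s['ft_force'].round(1))
E
python3 k.py
```

```text
wrist bbox [ 0.4843 -0.3914] [ 0.5543 -0.2931] ell [array([ 0.5232, -0.3425]), array([0.0736, 0.1048]), np.float64(179.7409)]
top bbox [ 0.3756 -0.4484] [ 0.6045 -0.2896] ell [array([ 0.4952, -0.3733]), array([0.1387, 0.2266]), np.float64(101.0132)]
25.5 [ 0.429  -0.341   0.1208] [-0.3  0.1 -2. ]
```

```bash
cat > sc.py <<'E'
from h import *
def scap(im,c,z=.058):
    V=cv2.cvtColor(im,cv2.COLOR_RGB2HSV)[...,2];b=np.zeros_like(V);b[165:210,180:232]=(V[165:210,180:232]<70)*255
    b=cv2.morphologyEx(b,cv2.MORPH_CLOSE,np.ones((7,7)));b=cv2.morphologyEx(b,cv2.MORPH_OPEN,cv2.getStructuringElement(2,(11,11)))
    k=max(cv2.findContours(b,0,1)[0],key=cv2.contourArea)
    P=np.array([onz(c,p,z)[:2] for p in k[:,0].astype(float)],np.float32)
    e=cv2.fitEllipse(P);print('cap',np.round(e[0],4),np.round(e[1],4),'bbox',P.min(0).round(3),P.max(0).round(3))
c=cap('scene','s8');scap(c['image'],c)
print('v7 ctr',onz(c,(200,184.5),.058)[:2].round(4))
t=cap('top');print('top s7 panctr', onz(t,(476.7,190.45),.056)[:2].round(4))
im=cap('wrist','w8')['image'];V=cv2.cvtColor(im,cv2.COLOR_RGB2HSV)[...,2]
print(V[100:230:4,335].tolist())
E
python3 sc.py
```

```text
cap [ 0.533  -0.3409] [0.0907 0.0921] bbox [ 0.486 -0.388] [ 0.58  -0.293]
v7 ctr [ 0.5298 -0.3473]
top s7 panctr [ 0.503  -0.3421]
[44, 45, 45, 44, 45, 46, 47, 47, 49, 49, 51, 52, 190, 193, 195, 182, 163, 164, 164, 165, 164, 164, 165, 165, 166, 166, 166, 167, 166, 167, 168, 168, 165]
```

Scene view gives the cap as round at (0.533,-0.341), inside the pan and clear of the blade tip. I lift away and move aside, then check that the cap is flat.

Call:
apply_moves(motion=[-0.5,0,-1,0,-1,-0.5,0,-3,0,-1,-0.5,0,-4,0,-1,-0.5,-2,-1,0,-1,0,-4,0,0,-1,0,-4,0,0,-1,0,-4,0,0,-1,0,-4,0,0,-1,0,-4,0,0,-1,0,-2,0,0,-1,0,0,0,0,-1,0,0,0,0,-1])

```text
time_s: 27.15
tool_pos: [0.4083, -0.101, 0.2104]
ee_rot: [[1.0, 0.0, -0.001], [0.0, -1.0, -0.0], [-0.001, 0.0, -1.0]]
ft_force: [-0.0, -0.2, -2.6]
width: 0.0176
grip_force: 30.0
```

```bash
cat > st.py <<'E'
from h import *
S={}
for n in('scene','top','wrist'):
    c=cap(n,'z_'+n);im=c['image'];V=cv2.cvtColor(im,cv2.COLOR_RGB2HSV)[...,2]
    if n=='wrist': 
        S[n]=c; continue
    C=proj(c,(.533,-.342,.058)).astype(int);F=4;h=24
    g=cv2.resize(im[C[1]-h:C[1]+h,C[0]-h:C[0]+h],None,fx=F,fy=F,interpolation=2);v=cv2.cvtColor(g,cv2.COLOR_RGB2HSV)[...,2]
    d=(v<75).astype(np.uint8)*255
    k=max(cv2.findContours(d,0,1)[0],key=cv2.contourArea);f=np.zeros_like(d);cv2.drawContours(f,[cv2.convexHull(k)],-1,255,-1)
    P=np.array([onz(c,(p-1.5)/F+C-h,.058)[:2] for p in cv2.convexHull(k)[:,0].astype(float)],np.float32);e=cv2.fitEllipse(P);print(n,'cap',np.round(e[0],4),np.round(e[1],4),P.min(0).round(4),P.max(0).round(4))
    f=cv2.erode(f,np.ones((15,15)));b=((v>110)&(f>0)).astype(np.uint8)
    q,l,st,ce=cv2.connectedComponentsWithStats(b)
    S[n]=(c,[(ce[i]-1.5)/F+C-h for i in range(1,q) if st[i,4]>15]);print([onz(c,p,.058)[:2].round(3) for p in S[n][1]])
for a in S['scene'][1]:
    for b in S['top'][1]:
        o1,d1=ray(S['scene'][0],a);o2,d2=ray(S['top'][0],b)
        A=np.stack([d1,-d2],1);t=np.linalg.lstsq(A,o2-o1,rcond=None)[0];p,q=o1+t[0]*d1,o2+t[1]*d2
        if np.linalg.norm(p-q)<.006 and .035<p[2]<.08: print(((p+q)/2).round(4),np.linalg.norm(p-q).round(4))
E
python3 st.py; python3 w.py
```

```text
scene cap [ 0.5315 -0.341 ] [0.0967 0.0997] [ 0.4819 -0.3897] [ 0.5816 -0.2916]
[array([ 0.523, -0.306])]
top cap [ 0.5213 -0.3471] [0.1136 0.1541] [ 0.4644 -0.4095] [ 0.5819 -0.2717]
[]
t 27.3 p [ 0.4087 -0.1016  0.2106] yaw -0.07 tilt [-0.0003  0.    ] F [ 0.3 -0.5 -2.3] w 0.018 gf 29.99935895204544 q6 1.16
```

Run:
```python
from h import *
for n in('scene','top','wrist'):
    c=cap(n);g=cv2.cvtColor(c['image'],cv2.COLOR_RGB2GRAY).astype(np.float32)
    for a in (0,40,-40,180,120,-120):
        d=np.array([np.cos(np.radians(a)),np.sin(np.radians(a)),0])
        out=[]
        for rr in range(56,100,3):
            p=np.array([.506,-.341,.054])+d*rr/1000
            if n=='wrist':
                K=c['camera_matrix'];q=c['camera_from_world'][:3]@np.r_[p,1]*[1,-1,-1];h=np.hypot(*q[:2]);t=np.arctan2(h,q[2]);u=np.array([K[0,2]+K[0,0]*t*q[0]/h,K[1,2]+K[1,1]*t*q[1]/h])
            else: u=proj(c,p)
            out.append(int(cv2.getRectSubPix(g,(1,1),tuple(map(float,u)))[0,0]) if 0<=u[0]<640 and 0<=u[1]<400 else -1)
        print(n,a,out,u.round(0))
c=cap('top');im=c['image'];hsv=cv2.cvtColor(im,cv2.COLOR_RGB2HSV)
print(hsv[160:222:4,478,2].tolist(), hsv[160:222:4,478,1].tolist())
```

```text
scene 0 [74, 75, 53, 38, 34, 53, 77, 98, 95, 89, 89, 98, 109, 117, 119] [193. 201.]
scene 40 [30, 40, 59, 92, 119, 139, 138, 131, 118, 110, 109, 115, 119, 122, 122] [211. 201.]
scene -40 [31, 31, 45, 70, 94, 110, 118, 119, 109, 95, 90, 90, 92, 97, 109] [180. 192.]
scene 180 [113, 113, 113, 113, 113, 111, 108, 102, 97, 95, 93, 95, 104, 114, 124] [216. 161.]
scene 120 [137, 136, 141, 147, 147, 142, 135, 129, 128, 116, 100, 89, 84, 84, 84] [231. 176.]
scene -120 [125, 127, 125, 123, 119, 117, 112, 107, 108, 111, 117, 120, 117, 113, 107] [190. 165.]
top 0 [17, 17, 19, 21, 20, 18, 40, 74, 86, 81, 83, 80, 68, 61, 79] [473. 156.]
top 40 [18, 20, 18, 23, 77, 101, 95, 89, 90, 83, 80, 82, 83, 82, 81] [452. 165.]
top -40 [15, 19, 17, 17, 47, 67, 74, 90, 81, 59, 54, 60, 76, 82, 83] [496. 163.]
top 180 [86, 93, 101, 107, 113, 112, 112, 110, 111, 110, 110, 110, 109, 106, 105] [479. 224.]
top 120 [106, 109, 110, 111, 112, 111, 112, 112, 112, 112, 111, 112, 112, 108, 110] [448. 207.]
top -120 [69, 70, 72, 69, 69, 71, 67, 56, 55, 57, 54, 60, 76, 78, 76] [507. 206.]
wrist 0 [24, 33, 141, 147, 54, 24, 26, 33, 120, 155, 135, 135, 131, 104, 146] [508.  37.]
wrist 40 [24, 26, 25, 46, 163, 171, 163, 151, 157, 113, 135, 135, 136, 137, 138] [465.  46.]
wrist -40 [23, 24, 24, 24, 23, 24, 109, 147, 121, 152, 107, 102, 134, 133, 133] [544.  63.]
wrist 180 [119, 119, 120, 119, 117, 120, 123, 107, 112, 95, 94, 93, 85, 135, 160] [502. 190.]
wrist 120 [123, 158, 170, 174, 175, 173, 119, 157, 138, 90, 95, 94, 94, 94, 95] [447. 149.]
wrist -120 [119, 123, 153, 119, 116, 120, 120, 105, 94, 130, 130, 135, 120, 103, 98] [552. 156.]
[81, 72, 24, 14, 25, 37, 28, 54, 74, 88, 74, 58, 93, 116, 120, 115] [19, 28, 43, 109, 61, 21, 55, 61, 65, 64, 65, 62, 60, 57, 60, 60]
```

The wrist and scene rays to the front stud meet near z = 58.7 mm, and the rim shows beyond the cap's edge. So the cap lies flat on the pan floor. Next I lay the lifter down on the clear bench, pressing it level.

Call:
apply_moves(motion=[0,0,4,0,-1,0,0,5,0,-1,0,0,3,0,-1,0,0,1.3,0,-1,0,0,0,0,-1])

```text
time_s: 28.12
tool_pos: [0.4089, -0.1011, 0.0775]
ee_rot: [[1.0, -0.0, -0.001], [-0.0, -1.0, 0.0], [-0.001, -0.0, -1.0]]
ft_force: [-0.1, 1.0, -2.1]
width: 0.018
grip_force: 30.0
```

Call:
apply_moves(motion=[0,0,0.4,0,-1,-0.6,0,0.4,0,-1,-0.5,0,0.35,0,-1,-0.45,0,0.3,0,-1,-0.4,0,0.35,0,-1,0,0,0,0,-1])

```text
time_s: 28.88
tool_pos: [0.3883, -0.1011, 0.0605]
ee_rot: [[1.0, 0.0, -0.001], [0.0, -1.0, -0.001], [-0.001, 0.001, -1.0]]
ft_force: [-4.0, -0.4, 5.2]
width: 0.0174
grip_force: 30.0
```

Call:
apply_moves(motion=[-0.4,0,0.35,0,-1,-0.4,0,0.38,0,-1,-0.38,0,0.38,0,-1,-0.3,0,0.38,0,-1,-0.3,0,0.38,0,-1,0,0,0,0,-1])

```text
time_s: 29.62
tool_pos: [0.3703, -0.1009, 0.0413]
ee_rot: [[1.0, -0.0, -0.001], [-0.0, -1.0, -0.0], [-0.001, 0.0, -1.0]]
ft_force: [-3.2, -0.5, 2.0]
width: 0.0177
grip_force: 30.0
```

Call:
apply_moves(motion=[-0.15,0,0.15,0,-1,0,0,0.15,0,-1,0,0,0.1,0,-1,0,0,0,0,-1])

```text
time_s: 30.12
tool_pos: [0.3702, -0.101, 0.04]
ee_rot: [[1.0, 0.0, 0.001], [0.0, -1.0, -0.0], [0.001, 0.0, -1.0]]
ft_force: [-9.2, 3.1, 36.3]
width: 0.0177
grip_force: 30.0
```

The firm stop at 0.040 m shows the lifter is flat. I ease off, let go and rise.

Call:
apply_moves(motion=[0,0,-0.2,0,-1,0,0,0,0,-1,0,0,0,0,0.2,0,0,0,0,0.2,0,0,0,0,0.2,0,0,0,0,0.2,0,0,0,0,0.2,0,0,-1,0,0.2,0,0,-3,0,0.2,0,0,-5,0,0.2,0,0,-5,0,0.2,0,0,-4,0,0.2,0,0,0,0,0.2,0,0,0,0,0.2])

```text
time_s: 31.88
tool_pos: [0.3694, -0.1006, 0.2187]
ee_rot: [[1.0, -0.0, -0.001], [-0.0, -1.0, 0.0], [-0.001, -0.0, -1.0]]
ft_force: [0.3, -0.1, -0.1]
width: 0.0563
grip_force: 0.0
```

```bash
python3 w.py
python3 - <<'E'
from h import *
c=cap('wrist');hsv=cv2.cvtColor(c['image'],cv2.COLOR_RGB2HSV)
m=np.zeros(hsv.shape[:2],np.uint8);m[80:240,230:400]=((hsv[...,1]<45)&(hsv[...,2]>110))[80:240,230:400]*255
k=max(cv2.findContours(m,0,1)[0],key=cv2.contourArea)
P=np.array([onz(c,p,.002,True)[:2] for p in k[:,0].astype(float)],np.float32);print('blade',cv2.minAreaRect(P))
s=cap('scene');from importlib import import_module
import contextlib
V=cv2.cvtColor(s['image'],cv2.COLOR_RGB2HSV)[...,2];b=np.zeros_like(V);b[165:210,180:232]=(V[165:210,180:232]<70)*255
b=cv2.morphologyEx(b,cv2.MORPH_CLOSE,np.ones((7,7)));b=cv2.morphologyEx(b,cv2.MORPH_OPEN,cv2.getStructuringElement(2,(11,11)))
k=max(cv2.findContours(b,0,1)[0],key=cv2.contourArea);print('cap',cv2.fitEllipse(np.array([onz(s,p,.058)[:2] for p in k[:,0].astype(float)],np.float32)))
E
```

```text
t 31.88 p [ 0.3694 -0.1006  0.2187] yaw -0.01 tilt [-0.0006 -0.0004] F [ 0.3 -0.1 -0.1] w 0.0563 gf 0.0 q6 1.12
blade ((0.3636758327484131, -0.10167406499385834), (0.07456519454717636, 0.16014647483825684), 89.87619018554688)
cap ((0.5319668650627136, -0.3413732051849365), (0.09121224284172058, 0.09383554011583328), 104.86858367919922)
```

The lifter plate measures 160 x 75 mm on the bench plane, so it is flat and free of the gripper. The cap is unmoved in the pan.

```bash
python3 -c "
from cell import r
print(r.hand_in())"
```

```text
the job is handed in; nothing more can be done
None
```

The cap is lying face up and flat in the scale pan, up against its far rim. The lifter is flat on the bench and released, and the job was handed in after about 32 s of the 72 s allowed.

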